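Load the four-well carrier and draw the camera boom out over it

TASK

Put one white grinding ball from the rack into each of the three empty wells of the blue four-well carrier, so that every well holds one. Then draw the inspection camera out over the carrier for the check picture: take hold of its black grip so that the orange lock button is squeezed in, pull the boom out until the red line on its scale stands at the red arrows, and finish while still holding it there, button squeezed, because its spring pulls it home if you let go. Leave the other things on the bench where they are.

Things in the scene. Friction and masses are not known exactly. Their poses are not given: they have to be found in the camera images.
- ball_a_center (a point): white ceramic grinding ball, 20 mm across, 18 to 35 g; the point is its centre. At the start it sits in one of the seats of the ball rack, centre 8 mm above the rack's top (28 mm above the bench). Any ball may go in any empty well.
- ball_b_center (a point): white ceramic grinding ball, 20 mm across, 18 to 35 g; the point is its centre. At the start it sits in one of the seats of the ball rack, centre 8 mm above the rack's top (28 mm above the bench). Any ball may go in any empty well.
- ball_c_center (a point): white ceramic grinding ball, 20 mm across, 18 to 35 g; the point is its centre. At the start it sits in one of the seats of the ball rack, centre 8 mm above the rack's top (28 mm above the bench). Any ball may go in any empty well.
- ball_d_center (a point): white ceramic grinding ball, 20 mm across, 18 to 35 g; the point is its centre. This one is in a well of the carrier (well1) from the start.
- ball_rack: white ball rack, fixed to the bench: a block 176 (x) x 46 (y) x 20 mm high with four seats (round holes 12 mm across, on whose edge a 20 mm ball rests) in a row along its x axis, 42 mm apart; one seat is empty. Origin under its centre; z up.
- well1 (a point): well 1 of the carrier: the well at -x and +y of the carrier's centre; it holds a ball from the start. The point lies on the well's axis where the centre of a seated ball comes to lie: 10 mm above the well's floor and 10 mm below its mouth. Wells are 31 mm across and 20 mm deep, 40 mm apart from centre to centre in a square; axes as the camera stand's.
- well2 (a point): well 2 of the carrier: at +x, +y; empty. The point lies on the well's axis where the centre of a seated ball comes to lie: 10 mm above the well's floor and 10 mm below its mouth. Wells are 31 mm across and 20 mm deep, 40 mm apart from centre to centre in a square; axes as the camera stand's.
- well3 (a point): well 3 of the carrier: at -x, -y; empty. The point lies on the well's axis where the centre of a seated ball comes to lie: 10 mm above the well's floor and 10 mm below its mouth. Wells are 31 mm across and 20 mm deep, 40 mm apart from centre to centre in a square; axes as the camera stand's.
- well4 (a point): well 4 of the carrier: at +x, -y; empty. The point lies on the well's axis where the centre of a seated ball comes to lie: 10 mm above the well's floor and 10 mm below its mouth. Wells are 31 mm across and 20 mm deep, 40 mm apart from centre to centre in a square; axes as the camera stand's.
- carrier: blue four-well carrier, 92 x 92 x 26 mm high, fixed on the stand's base plate, its top 38 mm above the bench; origin under its centre, at x = 0, y = -110 mm of the stand: under the lens when the red line is at the arrows. Axes as the stand's.
- stand: camera stand, fixed to the bench: white base plate 190 (x) x 400 (y) x 12 mm, a steel column at y = +190 mm and on it a level open-top channel 40 mm wide, top 208 mm above the bench, from y = +72 to +317 mm, in which the boom slides; the boom comes out towards the stand's -y. Origin on the bench below the boom's line, z up.
- grip: upright black grip on the camera head at the boom's front end: 34 (x) x 36 (y) x 56 mm high, origin at its centre, 246 mm above the bench; axes as the stand's: the boom is drawn out towards -y. Home is x = 0, y = +40 mm of the stand. Below it is the camera head, 60 (x) x 50 (y) mm, top 28 mm below the grip's centre; lens and ring light hang down to 123 mm above the bench.
- lock_button (a point): middle of the outer face of the orange lock button, 12 mm wide (y) and 30 mm high, which stands 5 mm out of the middle of the grip's +x face; pads that close across the grip's x axis squeeze it in (39 mm across with the button out, 34 mm with it flush).
- catch (a joint): lock button in the grip: 0 out, 0.005 pressed flush with the grip's face, 0.006 at its stop. Its spring (1 to 3 N) pushes it out when let go. At home the boom is locked unless the button is in by more than 4 mm; once drawn out 15 mm it is free either way.
- boom (a joint): extension of the boom in m: 0 home (locked), up to 0.18. A spring draws it home with 2.4 to 3.2 N, with light damping (8 N per m/s). 0.150 brings the red line to the red arrows.
- red_mark (a point): middle of the red line across the boom's white scale (black lines each 10 mm, longer ones each 50 mm), on top of the boom; it moves with the boom and starts 150 mm behind (+y of the stand) the arrows.
- boom_index (a point): fixed index: the point between the two red arrows on the lips at the channel's front end, on the channel's middle line (5 mm to +x of the scale's middle line).
- jar: glass jar with blue lid, 72 mm across, 105 mm high; loose, a bystander to leave alone. Origin at its underside, z up.
- reagent_bottle: white reagent bottle with red cap, 60 mm across, 150 mm high; loose, a bystander to leave alone. Origin at its underside, z up.
- petri_stack: stack of three clear dishes, 92 mm across, 36 mm high; loose, a bystander to leave alone. Origin at its underside, z up.
- tip_box: clear box with a red insert, 87 x 122 x 95 mm; loose, a bystander to leave alone. Origin at its underside, z up.
- marker_pen: white and blue marker pen lying down, 125 x 14 x 14 mm, along its x axis; loose, a bystander to leave alone. Origin at its underside, z up.
Things that resemble listed ones, but are neither listed nor needed, are in the scene too. What is shaped like the ball_rack but brown or yellow is not meant.

How it is judged:
On the way, in this order (a step that is already met when the one before it is completed fails the run):
1. each of the four wells of the carrier holds one ball (distance between any of ball_a_center, ball_b_center, ball_c_center, ball_d_center and well1 below 0.01 m and distance between any of ball_a_center, ball_b_center, ball_c_center, ball_d_center and well2 below 0.01 m and distance between any of ball_a_center, ball_b_center, ball_c_center, ball_d_center and well3 below 0.01 m and distance between any of ball_a_center, ball_b_center, ball_c_center, ball_d_center and well4 below 0.01 m), for 0.3 s.
2. the lock button in the grip is squeezed in while the boom is still home (value of joint catch above 0.0035 m and value of joint boom below 0.01 m), for 0.05 s.
3. the boom is drawn out so that the red line stands at the red arrows, held by the gripper (value of joint boom between 0.145 and 0.155 m and contact force between the fingers and grip above 3 N and value of joint catch above 0.003 m), for 0.5 s.
At the end, for the whole second after the job is handed in: Each of the four wells holds one ball at rest (centre within 10 mm of the well's seat point); the boom stands still at 150 mm, 5 mm either way, red line at the red arrows; the fingers press on the grip with over 3 N and keep the lock button in by over 3 mm (all of step 1 and all of step 3 and velocity of joint boom between -0.01 and 0.01 m/s and linear speed of each of ball_a, ball_b, ball_c, ball_d below 0.03 m/s); the arm keeps its last pose, push and grip.
It fails at once if the glass jar is pushed away (more than 30 mm) or knocked over (distance of jar from where it was at the start of the episode above 0.03 m or angle between jar's own z axis and vertical above 0.5 rad).
It fails at once if the reagent bottle is pushed away (more than 30 mm) or knocked over (distance of reagent_bottle from where it was at the start of the episode above 0.03 m or angle between reagent_bottle's own z axis and vertical above 0.5 rad).
It fails at once if the stack of dishes is pushed away (more than 30 mm) or knocked over (distance of petri_stack from where it was at the start of the episode above 0.03 m or angle between petri_stack's own z axis and vertical above 0.5 rad).
It fails at once if the tip box is pushed away (more than 30 mm) or knocked over (distance of tip_box from where it was at the start of the episode above 0.03 m or angle between tip_box's own z axis and vertical above 0.5 rad).
It fails at once if the marker pen is pushed away (more than 30 mm) or knocked over (distance of marker_pen from where it was at the start of the episode above 0.03 m or angle between marker_pen's own z axis and vertical above 0.5 rad).
It also fails if it takes over 61 s, if anything falls off the work surface, if the arm or the gripper's body presses on something with over 40 N, if the wrist force passes 120 N, or if a joint passes its speed limit or range.

ROBOT

A 7-joint arm with a two-finger parallel gripper is mounted at the origin on the work surface. World frame = base frame: x ahead of the robot, y to its left, z up, the work surface at z = 0. Lengths are in m, angles in rad, forces in N, time in s.
With the tool pointing down it reaches from about 0.4 to 0.85 m from the base axis. Payload 4.5 kg.
Tool frame: the origin (TCP) lies at the centre of the arm's flange, where the gripper is bolted on; the fingertips stand r.tcp_to_tips ahead of it and the grasp point (between the pads) lies 147 mm ahead of it (r.tcp_to_tips is the distance from the TCP to the fingertips, in m); x points along the fingers, y is the direction in which the jaws open and shut, and the axes are right-handed (so a half turn about x gives the same grasp; the last joint's range is limited). The gripper opens to 88 mm and grips with 3 to 60 N. Pads are 18 mm wide; open, the fingers measure 123 mm over their backs; the gripper's body (75 mm by 187 mm) begins 45 mm behind the grasp point.
Start: joints at [-1.066, 0.689, -0.195, 1.565, 0.157, 0.902, -0.215], TCP at [0.283, 0.557, 0.405] pointing down, gripper open.
Joint ranges: [-3.01, 3.01], [-0.46, 2.08], [-1.47, 1.51], [0.13, 2.56], [-1, 4.14], [0.04, 2.09], [-2.66, 2.66]. Speed limits (rad/s): [2.57, 2.57, 3.14, 3.14, 3.14, 3.14, 3.14].

INTERFACE

Orientations are given as a unit quaternion [x, y, z, w].
In Python, from plant import r, eyes gives the robot as it stands.
- The arm moves only by the tool carry_out, never from a script. Its argument "targets" is text: rows parted by semicolons, each of 5 numbers parted by spaces: the opening, from 0 (shut) to 1 (fully open), then the shift along the tool's x, y, z in mm, then the turn about the tool's x in rad. A call has 1 to 20 rows; each row shifts and turns the commanded pose from where the row before left it, along the tool's axes as they then stand; what a row does not reach is not made up. A row lasts 1/12 s, in which the tool goes at most 41.7 mm and 7.16 degrees, less where a joint would pass 70% of its speed; a pose out of reach is approached as far as the arm can. A call is refused whole if a number of a shift passes 41.7 or a number of a turn 0.125, either way. A call with a gripper value outside its range is refused whole. The fingers move at their own pace and stop on an object; "force" is the grip in N (left out, the last holds). Time passes only in rows, so rows that do not move let the fingers close. It gives the time, the measured TCP pose, the force and the opening at its end, in the units of the state.
- r.get_state(): the state, without advancing time (a new reading comes with each control period).
- eyes.snapshot(name): name is "scene" or "top" or "wrist"; returns (picture, depth): 384x512x3 uint8, blue, green, red; 384x512 float32, m along the optical axis (not along the pixel's ray), 0 where there is no reading.
- eyes.camera_params(name): a dict with "intrinsics" (3x3 intrinsics, pixels), "rvec" (rotation vector, rad) and "tvec" (3), from world to camera coordinates, as OpenCV has them; the wrist camera has in their place "T_tool_cam" (4x4, takes a point from camera to tool coordinates, whose origin is the TCP and whose axes are the tool frame's). Camera axes: x right, y down, z forward; pixel columns grow to the right and rows downward; lengths in m; the calibration is good to about 2 mm. The wrist camera is an equidistant fisheye: a pixel r from the principal point sees the ray r / f radians off the axis. A picture is of the moment at which its call begins: read the wrist's pose just before it. camera_params takes no time and is no camera call.
- r.finish_job(): hands the job in, once; it reports no verdict.
The state is a dict: "clock": time; "q": joint angles; "qd": joint speeds; "joint_torque": joint torques, N m; "tool_pos": TCP position; "eef_rot": TCP orientation; "contact_force": force on the tool from outside, world axes, zero at the start; "moment": the same for the moment, N m; "opening": opening from 0.0 (shut) to 1.0 (fully open).
Only numpy, scipy, OpenCV 4.12 (cv2) and the standard library are available. Lean on these libraries where they do the work, as an engineer would, in place of code of your own. Each camera call takes 0.05 s, during which the arm holds its last target.

## Working session

There is one attempt and no reset: what is moved stays moved. The work goes in short steps, Python scripts to look and compute and a tool call to move; the robot and the scene stay as the last step left them, time stands still between calls to the robot, and variables do not carry over. Pictures are saved under pics/ and viewed, and the job is handed in when it is done.

Besides the shell and the picture viewer there is one more tool, called by a JSON object that holds its "op" and its "data". carry_out: Moves the arm, as the interface text tells. Its arguments: {"type":"object","properties":{"targets":{"type":"string"},"force":{"type":"number"}},"required":["targets"]}

```bash
ls; mkdir -p pics; python3 - <<'E'
from plant import r, eyes
import cv2, numpy as np
s=r.get_state(); print(s); print(r.tcp_to_tips)
for n in ("scene","top","wrist"):
    p,d=eyes.snapshot(n); cv2.imwrite(f"pics/{n}0.png",p); np.save(f"pics/{n}0.npy",d)
    print(n,eyes.camera_params(n))
E
```

```text
pics
{'clock': 0.0, 'q': array([-1.06621832,  0.69001791, -0.19449144,  1.56632953,  0.15730453,
        0.90251216, -0.21510695]), 'qd': array([ 9.33075330e-04,  1.06901061e-03,  6.12211925e-05,  2.81590849e-05,
        2.07154159e-03, -5.95755462e-04,  2.46488370e-04]), 'joint_torque': array([-6.88023119e-04, -5.27566159e+01, -1.26733806e+00, -1.53430706e+01,
       -5.27456333e-02,  6.58882374e-03,  1.57854743e-04]), 'tool_pos': array([0.28337499, 0.55670356, 0.40389188]), 'eef_rot': array([ 0.16423587,  0.68771412, -0.16554667,  0.68751012]), 'contact_force': array([ 0.90884975,  0.46169682, -0.20869374]), 'moment': array([-0.00634388,  0.00207705, -0.03677539]), 'opening': 0.9996787511246614}
0.166
scene {'intrinsics': array([[380.54540768,   0.        , 255.51575303],
       [  0.        , 380.54540768, 190.58724334],
       [  0.        ,   0.        ,   1.        ]]), 'rvec': array([ 2.09074014,  1.44722212, -0.51478834]), 'tvec': array([-0.1203133 , -0.29699056,  1.5098943 ])}
top {'intrinsics': array([[406.34556944,   0.        , 259.26239599],
       [  0.        , 406.34556944, 194.75066598],
       [  0.        ,   0.        ,   1.        ]]), 'rvec': array([ 2.16828178, -2.11548599,  0.12371565]), 'tvec': array([-0.06155196,  0.52675577,  1.43612257])}
wrist {'intrinsics': array([[297.31863964,   0.        , 252.28695769],
       [  0.        , 297.31863964, 190.81939661],
       [  0.        ,   0.        ,   1.        ]]), 'T_tool_cam': array([[ 2.99291862e-04, -3.02679838e-01,  9.53092244e-01,
         1.85508275e-02],
       [ 9.99999954e-01,  1.39125907e-04, -2.69838773e-04,
        -1.21536038e-03],
       [-5.09250668e-05,  9.53092281e-01,  3.02679866e-01,
        -7.90098879e-02],
       [ 0.00000000e+00,  0.00000000e+00,  0.00000000e+00,
         1.00000000e+00]])}
```

View pics/scene0.png

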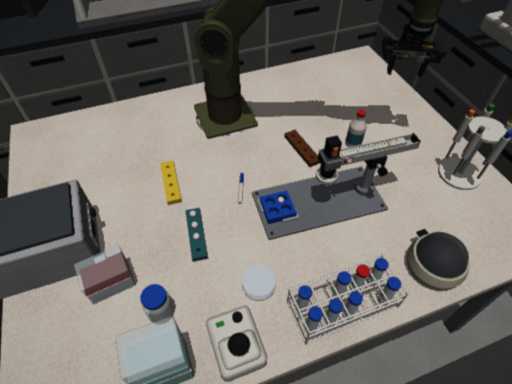

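View pics/top0.png

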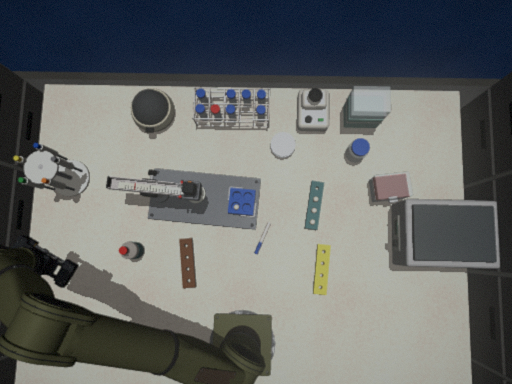

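View pics/wrist0.png

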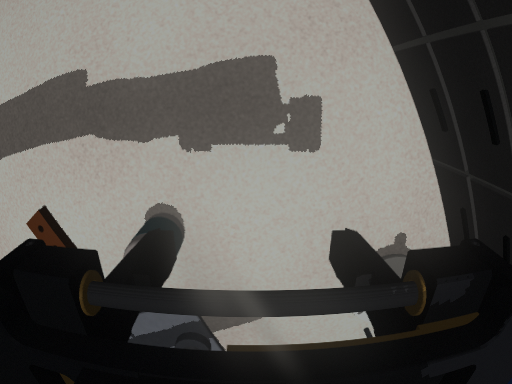

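```bash
python3 - <<'E'
import cv2
p=cv2.imread("pics/top0.png")
cv2.imwrite("pics/c1.png",cv2.resize(p[150:310,95:345],None,fx=3.2,fy=3.2,interpolation=cv2.INTER_CUBIC))
p=cv2.imread("pics/scene0.png")
cv2.imwrite("pics/c2.png",cv2.resize(p[100:265,150:420],None,fx=2.96,fy=2.96,interpolation=cv2.INTER_CUBIC))
E
```

```text
(no output)
```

View pics/c1.png

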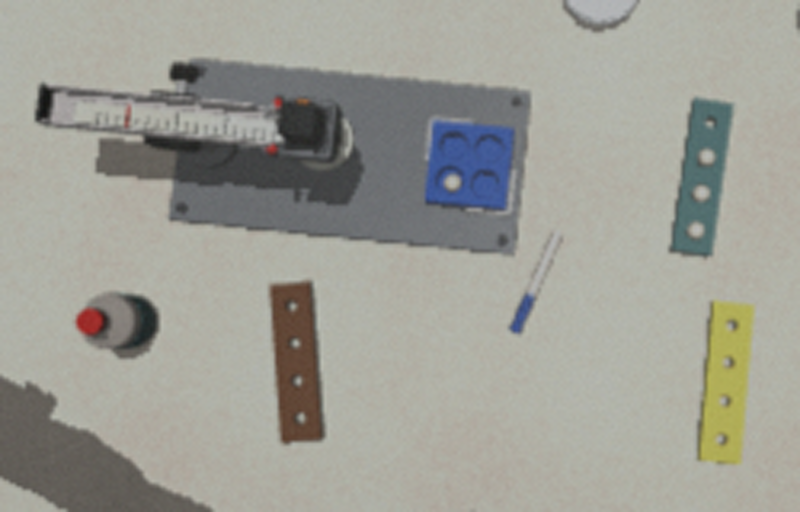

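View pics/c2.png

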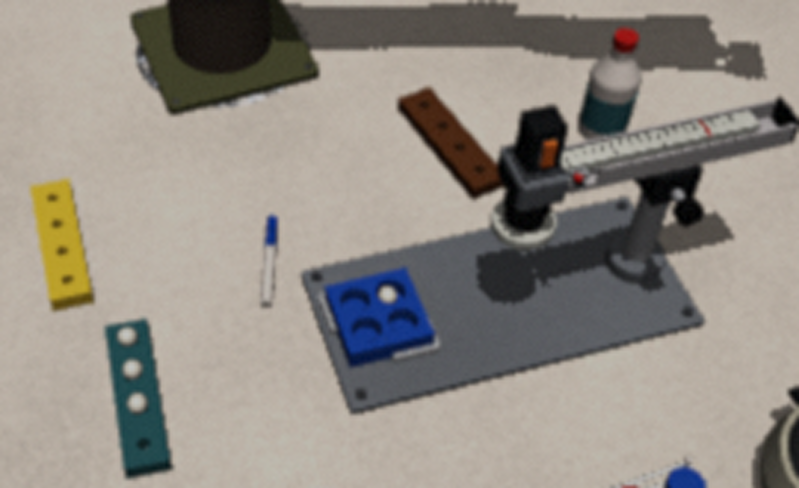

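```bash
cat > h.py <<'E'
import numpy as np, cv2
from scipy.spatial.transform import Rotation as R
from plant import r, eyes
def cam(n):
    c=eyes.camera_params(n); return c["intrinsics"],cv2.Rodrigues(c["rvec"])[0],c["tvec"]
def px2w(n,uv,z):
    K,Rm,t=cam(n); o=-Rm.T@t
    d=Rm.T@(np.linalg.inv(K)@np.array([uv[0],uv[1],1.]))
    return o+d*(z-o[2])/d[2]
def w2px(n,P):
    K,Rm,t=cam(n); p=K@(Rm@np.array(P,float)+t); return p[:2]/p[2]
def Twt(s=None):
    s=s or r.get_state(); T=np.eye(4); T[:3,:3]=R.from_quat(s["eef_rot"]).as_matrix(); T[:3,3]=s["tool_pos"]; return T
def wrist_cam(T):
    c=eyes.camera_params("wrist"); return c["intrinsics"],T@c["T_tool_cam"]
def wpx2w(uv,z,T):
    K,M=wrist_cam(T); v=np.array([(uv[0]-K[0,2])/K[0,0],(uv[1]-K[1,2])/K[1,1]]); th=np.linalg.norm(v)
    d=np.array([*(np.sin(th)*v/max(th,1e-9)),np.cos(th)]); d=M[:3,:3]@d; o=M[:3,3]
    return o+d*(z-o[2])/d[2]
def w2wpx(P,T):
    K,M=wrist_cam(T); p=M[:3,:3].T@(np.array(P,float)-M[:3,3]); n=np.hypot(p[0],p[1]); th=np.arctan2(n,p[2])
    return np.array([K[0,2]+K[0,0]*th*p[0]/n,K[1,2]+K[1,1]*th*p[1]/n])
E
python3 - <<'E'
from h import *
f=lambda u,v:(u/3.2+95-.34,v/3.2+150-.34)
g=lambda u,v:(u/2.96+150-.33,v/2.96+100-.33)
for c in [(707,156),(702,193),(696,230)]: print("ball top",px2w("top",f(*c),.028).round(4))
for c in [(126,335),(132,368),(137,402)]: print("ball sc",px2w("scene",g(*c),.028).round(4))
print("empty",px2w("top",f(711,122),.02).round(4),px2w("scene",g(143,443),.02).round(4))
for c in [(695,98),(733,103),(711,255),(672,251)]: print("rack cor",px2w("top",f(*c),.02).round(4))
print("ball d",px2w("top",f(453,182),.028).round(4),px2w("scene",g(388,294),.028).round(4))
for c in [(433,121),(514,124),(507,209),(427,205)]: print("car cor",px2w("top",f(*c),.038).round(4))
for c in [(186,59),(530,92),(514,253),(168,220)]: print("plate cor",px2w("top",f(*c),.012).round(4))
for c in [(304,270),(352,411),(704,322)]: print("plate cor sc",px2w("scene",g(*c),.012).round(4))
for c in [(279,100),(320,102),(321,145),(278,145)]: print("grip top",px2w("top",f(*c),.274).round(4))
print("arrows",px2w("top",f(278,103),.208).round(4),px2w("top",f(272,149),.208).round(4),"mark",px2w("top",f(128,116),.208))
print("button",px2w("scene",g(549,153),.246).round(4))
E
```

```text
ball top [ 0.5205 -0.2529  0.028 ]
ball top [ 0.4783 -0.2476  0.028 ]
ball top [ 0.4363 -0.2412  0.028 ]
ball sc [ 0.4331 -0.2431  0.028 ]
ball sc [ 0.4756 -0.2478  0.028 ]
ball sc [ 0.5171 -0.2535  0.028 ]
empty [ 0.5608 -0.2582  0.02  ] [ 0.5599 -0.2599  0.02  ]
rack cor [ 0.5882 -0.2397  0.02  ]
rack cor [ 0.5834 -0.2831  0.02  ]
rack cor [ 0.4091 -0.2592  0.02  ]
rack cor [ 0.4125 -0.2153  0.02  ]
ball d [0.484  0.0341 0.028 ] [0.4806 0.0349 0.028 ]
car cor [0.5519 0.0583 0.038 ]
car cor [ 0.5506 -0.0336  0.038 ]
car cor [ 0.454  -0.0284  0.038 ]
car cor [0.4563 0.0617 0.038 ]
plate cor [0.6223 0.3516 0.012 ]
plate cor [ 0.5923 -0.0502  0.012 ]
plate cor [ 0.4062 -0.0368  0.012 ]
plate cor [0.4341 0.3608 0.012 ]
plate cor sc [ 0.4054 -0.0341  0.012 ]
plate cor sc [ 0.5942 -0.0517  0.012 ]
plate cor sc [0.6245 0.3422 0.012 ]
grip top [0.5328 0.1836 0.274 ]
grip top [0.5317 0.1443 0.274 ]
grip top [0.4904 0.1414 0.274 ]
grip top [0.4895 0.1823 0.274 ]
arrows [0.5407 0.1988 0.208 ] [0.4939 0.2024 0.208 ] mark [0.52395734 0.34951786 0.208     ]
button [0.5323 0.1636 0.246 ]
```

```bash
python3 - <<'E'
from h import *
T=Twt(); print(T.round(4))
K,M=wrist_cam(T); print("wrist cam pos",M[:3,3].round(3),"fwd",M[:3,2].round(3))
E
```

```text
[[-5.000e-04  4.535e-01  8.912e-01  2.834e-01]
 [-1.300e-03  8.912e-01 -4.535e-01  5.568e-01]
 [-1.000e+00 -1.300e-03  1.000e-04  4.041e-01]
 [ 0.000e+00  0.000e+00  0.000e+00  1.000e+00]]
wrist cam pos [0.212 0.592 0.386] fwd [ 0.269 -0.139 -0.953]
```

{"op": "carry_out", "data": {"targets": "1 -5 -22.5 27.5 0;1 -5 -22.5 27.5 0;1 -5 -22.5 27.5 0;1 -5 -22.5 27.5 0;1 -5 -22.5 27.5 0;1 -5 -22.5 27.5 0;1 -5 -22.5 27.5 0;1 -5 -22.5 27.5 0;1 -5 -22.5 27.5 0;1 -5 -22.5 27.5 0;1 -5 -22.5 27.5 0", "force": 15}}

```text
clock: 1.07
tool_pos: [0.4411, 0.1975, 0.4599]
eef_rot: [0.165, 0.688, -0.165, 0.688]
contact_force: [0.4, 0.3, 0.1]
opening: 0.998
```

{"op": "carry_out", "data": {"targets": "1 0 -31 17.5 0;1 0 -31 17.5 0;1 0 -31 17.5 0;1 0 -31 17.5 0;1 0 -31 17.5 0;1 0 -31 17.5 0;1 0 -31 17.5 0;1 18 -29.7 12.3 0;1 18 -29.7 12.3 0;1 18 -29.7 12.3 0;1 18 -29.7 12.3 0;1 18 -29.7 12.3 0;1 18 -29.7 12.3 0;1 0 0 0 -0.113;1 0 0 0 -0.113;1 0 0 0 -0.114;1 0 0 0 0"}}

```text
clock: 2.48
tool_pos: [0.4363, -0.2424, 0.3513]
eef_rot: [0.046, 0.706, -0.045, 0.705]
contact_force: [0.5, 0.2, 0.1]
opening: 1.0
```

```bash
python3 - <<'E'
from h import *
s=r.get_state(); T=Twt(s); print(T.round(4), s["q"].round(3), s["contact_force"].round(2))
p,d=eyes.snapshot("wrist"); cv2.imwrite("pics/w1.png",p)
for P in [(.4347,-.2422,.028),(.477,-.2477,.028),(.5188,-.2532,.028)]: print(w2wpx(P,T).round(1))
cv2.imwrite("pics/w1b.png",cv2.resize(p,(800,600),interpolation=cv2.INTER_CUBIC))
E
```

```text
[[-4.000e-04  1.283e-01  9.917e-01  4.363e-01]
 [ 8.000e-04  9.917e-01 -1.283e-01 -2.424e-01]
 [-1.000e+00  7.000e-04 -5.000e-04  3.513e-01]
 [ 0.000e+00  0.000e+00  0.000e+00  1.000e+00]] [ 0.6    0.62  -0.293  1.992  0.313  0.574  1.535] [0.51 0.17 0.12]
[253.1 173.9]
[253.  211.5]
[252.9 245.3]
```

View pics/w1b.png

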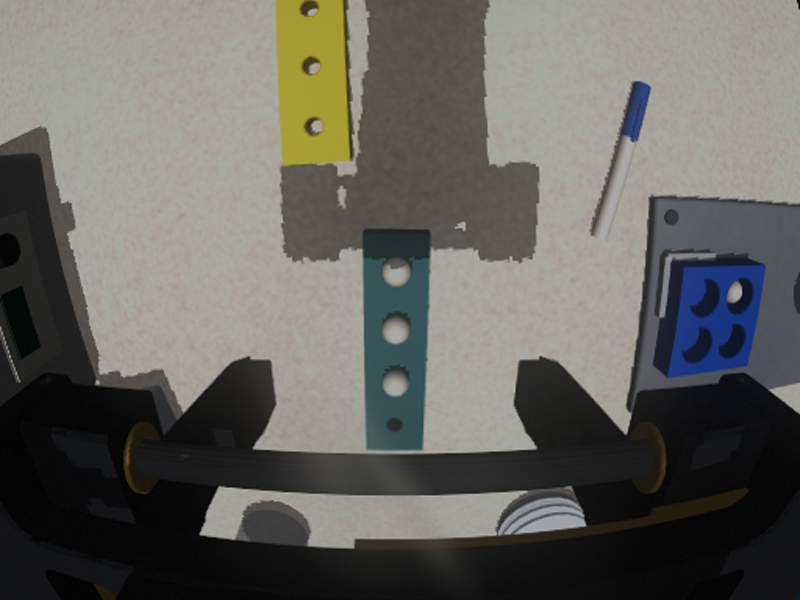

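{"op": "carry_out", "data": {"targets": "0.6 37 0 -1.5 0;0.6 37 0 0 0;0.6 37 0 0 0;0.6 37 0 0 0;0.6 10 0 0 0;0.6 4.5 0 0 0;0.6 0 0 0 0;0 0 0 0 0;0 0 0 0 0;0 0 0 0 0;0 0 0 0 0;0 0 0 0 0", "force": 15}}

```text
clock: 3.53
tool_pos: [0.4352, -0.242, 0.1901]
eef_rot: [0.046, 0.705, -0.047, 0.706]
contact_force: [-0.3, 0.6, 0.0]
opening: 0.243
```

```bash
python3 - <<'E'
from h import *
s=r.get_state(); T=Twt(s); print(T.round(4), s["opening"], s["contact_force"].round(2))
p,d=eyes.snapshot("wrist"); cv2.imwrite("pics/w2.png",p)
cv2.imwrite("pics/w2b.png",cv2.resize(p[120:330,110:400],(800,580),interpolation=cv2.INTER_CUBIC))
E
```

```text
[[ 1.500e-03  1.309e-01  9.914e-01  4.352e-01]
 [-5.000e-04  9.914e-01 -1.309e-01 -2.420e-01]
 [-1.000e+00 -3.000e-04  1.600e-03  1.901e-01]
 [ 0.000e+00  0.000e+00  0.000e+00  1.000e+00]] 0.24316243309380356 [-0.27  0.56  0.02]
```

View pics/w2b.png

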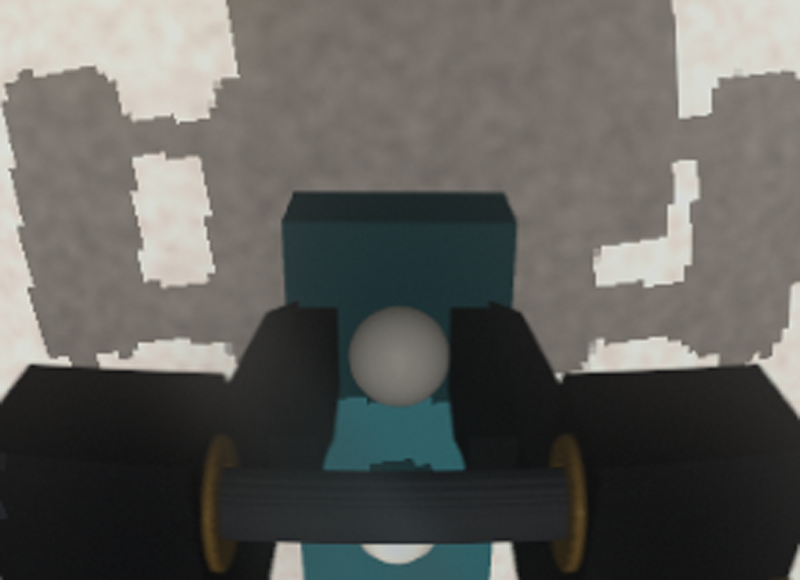

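{"op": "carry_out", "data": {"targets": "0 0 0 0 0;0 0 0 0 0;0 -10 0 0 0;0 -30 0 0 0;0 -30 0 0 0;0 0 0 0 0", "force": 15}}

```text
clock: 4.08
tool_pos: [0.4358, -0.2426, 0.2635]
eef_rot: [0.046, 0.703, -0.047, 0.708]
contact_force: [0.3, -0.5, -1.2]
opening: 0.208
```

```bash
python3 - <<'E'
from h import *
s=r.get_state(); T=Twt(s); print(T.round(4), s["opening"], s["contact_force"].round(2))
p,d=eyes.snapshot("wrist"); cv2.imwrite("pics/w3.png",p)
cv2.imwrite("pics/w3b.png",cv2.resize(p,(800,600),interpolation=cv2.INTER_CUBIC))
E
```

```text
[[ 0.0059  0.1312  0.9913  0.4358]
 [-0.0029  0.9914 -0.1312 -0.2426]
 [-1.     -0.0021  0.0062  0.2635]
 [ 0.      0.      0.      1.    ]] 0.20839022191873469 [ 0.32 -0.46 -1.2 ]
```

View pics/w3b.png

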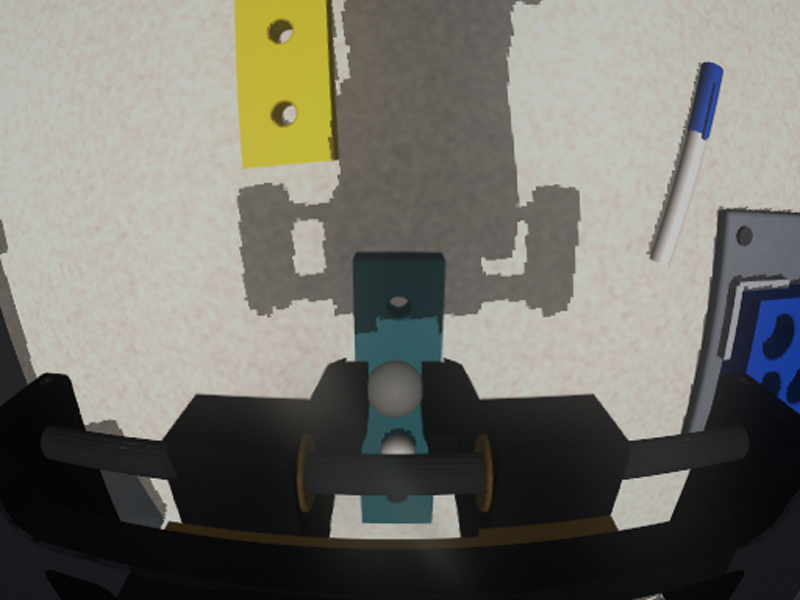

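{"op": "carry_out", "data": {"targets": "0 -5 34.5 1.9 0;0 -5 34.5 1.9 0;0 -5 34.5 1.9 0;0 -5 34.5 1.9 0;0 -5 34.5 1.9 0;0 -5 34.5 1.9 0;0 -5 34.5 1.9 0;0 0 0 0 0;0 0 0 0 0"}}

```text
clock: 4.88
tool_pos: [0.4798, -0.0018, 0.2939]
eef_rot: [0.045, 0.706, -0.044, 0.706]
contact_force: [-0.6, -0.6, 0.2]
opening: 0.215
```

```bash
python3 - <<'E'
from h import *
s=r.get_state(); T=Twt(s); print(T.round(4), s["opening"], s["contact_force"].round(2))
p,d=eyes.snapshot("wrist"); cv2.imwrite("pics/w4.png",p)
cv2.imwrite("pics/w4b.png",cv2.resize(p,(800,600),interpolation=cv2.INTER_CUBIC))
E
```

```text
[[-3.000e-04  1.254e-01  9.921e-01  4.798e-01]
 [ 9.000e-04  9.921e-01 -1.254e-01 -1.800e-03]
 [-1.000e+00  8.000e-04 -4.000e-04  2.939e-01]
 [ 0.000e+00  0.000e+00  0.000e+00  1.000e+00]] 0.2151966329851097 [-0.63 -0.63  0.19]
```

View pics/w4b.png

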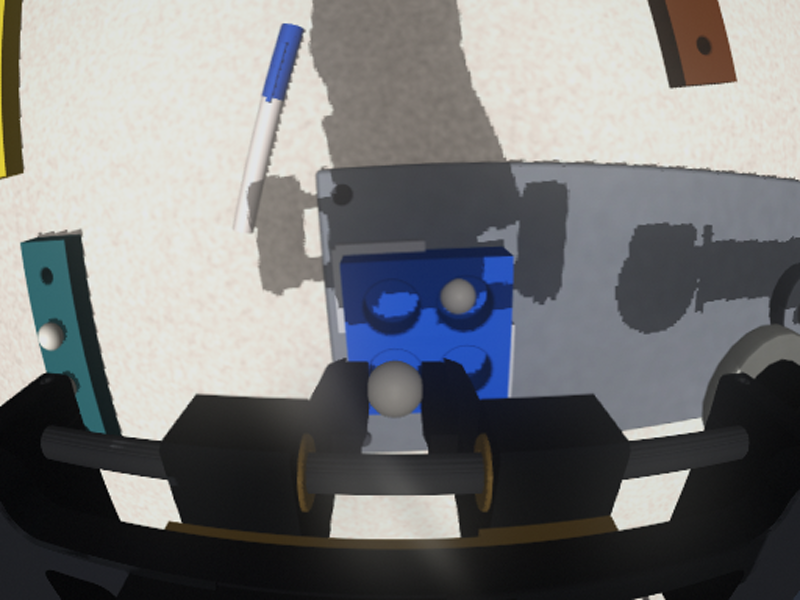

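```bash
python3 - <<'E'
from h import *
p=cv2.imread("pics/w4.png")
cv2.imwrite("pics/w4c.png",cv2.resize(p[140:280,190:350],(800,700),interpolation=cv2.INTER_CUBIC)[:600])
T=Twt(); 
f=lambda u,v:(u*.64,v*.64)
for n,c,z in [("w3",(393,306),.038),("w1",(467,303),.038),("w2",(469,367),.038),("balld",(458,297),.028),("cor",(341,259),.038),("cor",(512,255),.038),("held",(395,388),T[2,3]-.162)]:
    print(n,wpx2w(f(*c),z,T).round(4))
P=wpx2w(f(395,388),T[2,3]-.162,T); print("held tool", (T[:3,:3].T@(P-T[:3,3])).round(4))
E
```

```text
w3 [ 0.4791 -0.0057  0.038 ]
w1 [0.4826 0.0343 0.038 ]
w2 [0.5212 0.0326 0.038 ]
balld [0.4818 0.0307 0.028 ]
cor [ 0.4498 -0.0294  0.038 ]
cor [0.4589 0.0609 0.038 ]
held [ 0.4782 -0.0045  0.1317]
held tool [ 0.162  -0.0007 -0.0009]
```

View pics/w4c.png

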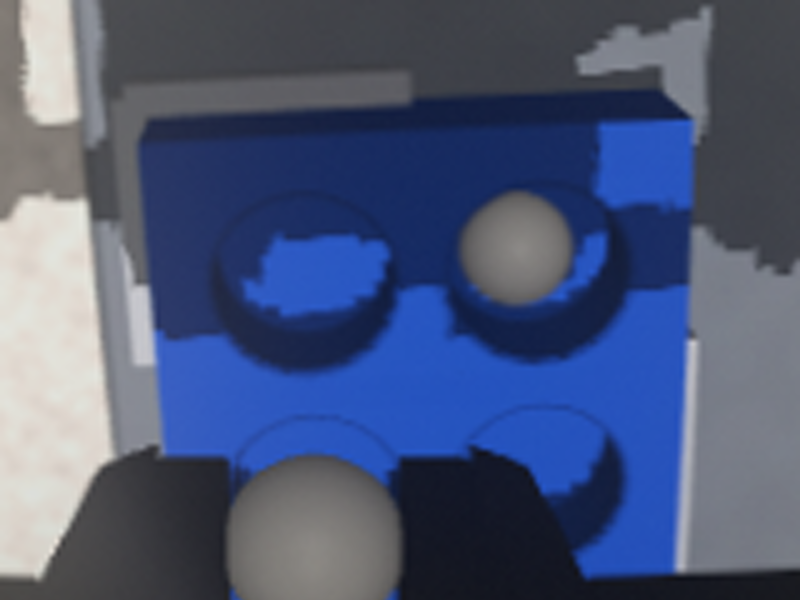

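```bash
python3 - <<'E'
from h import *
print(Twt().round(4))
T=np.array([[-3.000e-04,1.254e-01,9.921e-01,4.798e-01],[9.000e-04,9.921e-01,-1.254e-01,-1.800e-03],[-1,8.000e-04,-4.000e-04,2.939e-01],[0,0,0,1]])
f=lambda u,v:(u*.64,v*.64)
for n,c,z in [("w3",(392,306.6),.038),("w1",(467,303),.038),("w2",(469,367),.038),("balld",(458,297),.028),("cor",(341,259),.038),("cor",(512,255),.038),("held",(395,388),T[2,3]-.162)]:
    print(n,wpx2w(f(*c),z,T).round(4))
E
```

```text
[[-1.500e-03  1.289e-01  9.917e-01  4.794e-01]
 [-6.000e-04  9.917e-01 -1.289e-01 -3.800e-03]
 [-1.000e+00 -8.000e-04 -1.400e-03  2.937e-01]
 [ 0.000e+00  0.000e+00  0.000e+00  1.000e+00]]
w3 [ 0.4802 -0.0039  0.038 ]
w1 [0.4833 0.0367 0.038 ]
w2 [0.5219 0.0352 0.038 ]
balld [0.4826 0.0332 0.028 ]
cor [ 0.4507 -0.0271  0.038 ]
cor [0.4595 0.0633 0.038 ]
held [ 0.4788 -0.0023  0.1319]
```

{"op": "carry_out", "data": {"targets": "0 29 0 1 0;0 29 0 0 0;0 20 0 0 0;0 9 0 0 0;0 0 0 0 0;0 0 0 0 0;0 0 0 0 0"}}

```text
clock: 5.52
tool_pos: [0.4807, -0.0052, 0.2075]
eef_rot: [0.047, 0.706, -0.047, 0.706]
contact_force: [0.1, -0.4, 0.4]
opening: 0.211
```

```bash
python3 - <<'E'
from h import *
s=r.get_state(); T=Twt(s); print(T.round(4), s["opening"], s["contact_force"].round(2))
E
```

```text
[[ 1.000e-04  1.321e-01  9.912e-01  4.807e-01]
 [-5.000e-04  9.912e-01 -1.321e-01 -5.200e-03]
 [-1.000e+00 -4.000e-04  1.000e-04  2.075e-01]
 [ 0.000e+00  0.000e+00  0.000e+00  1.000e+00]] 0.21101871931977598 [ 0.05 -0.41  0.38]
```

Within 1.5 mm of the well's axis. Release, rise, and check.

{"op": "carry_out", "data": {"targets": "0.5 0 0 0 0;0.5 0 0 0 0;0.5 0 0 0 0;0.6 0 0 0 0;0.6 -10 0 0 0;0.6 -35 0 0 0;0.6 -35 0 0 0;0.6 0 0 0 0"}}

```text
clock: 6.18
tool_pos: [0.4819, -0.0043, 0.2925]
eef_rot: [0.047, 0.703, -0.046, 0.709]
contact_force: [0.1, 0.2, -0.1]
opening: 0.599
```

```bash
python3 - <<'E'
from h import *
s=r.get_state(); T=Twt(s); print(T.round(4), s["opening"], s["contact_force"].round(2))
p,d=eyes.snapshot("wrist"); cv2.imwrite("pics/w5.png",p)
cv2.imwrite("pics/w5b.png",cv2.resize(p,(800,600),interpolation=cv2.INTER_CUBIC))
E
```

```text
[[ 8.400e-03  1.308e-01  9.914e-01  4.819e-01]
 [ 5.000e-04  9.914e-01 -1.308e-01 -4.300e-03]
 [-1.000e+00  1.600e-03  8.200e-03  2.925e-01]
 [ 0.000e+00  0.000e+00  0.000e+00  1.000e+00]] 0.5991646883302384 [ 0.15  0.2  -0.06]
```

View pics/w5b.png

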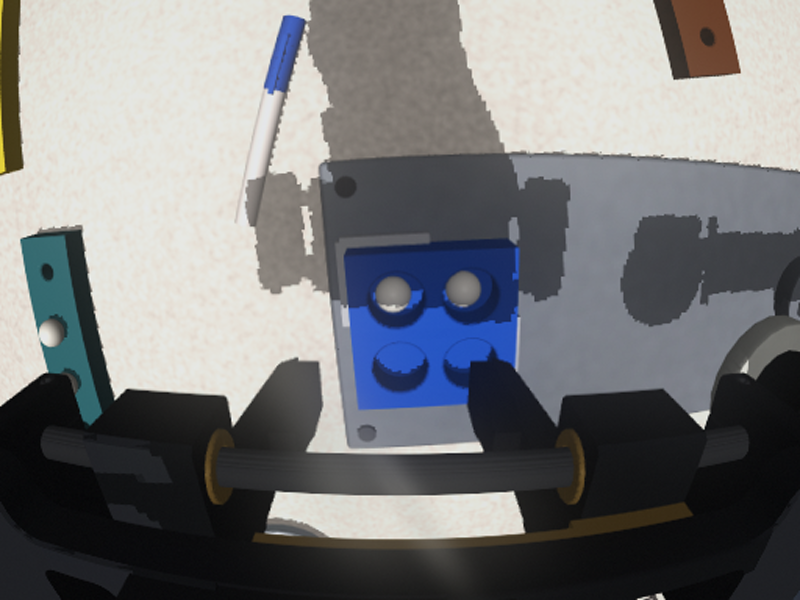

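{"op": "carry_out", "data": {"targets": "0.6 0 -34.6 3.8 0;0.6 0 -34.6 3.8 0;0.6 0 -34.6 3.8 0;0.6 0 -34.6 3.8 0;0.6 0 -34.6 3.8 0;0.6 0 -34.6 3.8 0;0.6 0 -34.6 3.8 0;0.6 0 0 0 0;0.6 0 0 0 0;0.6 0 0 0 0"}}

```text
clock: 7.07
tool_pos: [0.4752, -0.2471, 0.2868]
eef_rot: [0.047, 0.706, -0.046, 0.705]
contact_force: [0.1, -0.1, -0.7]
opening: 0.598
```

```bash
python3 - <<'E'
from h import *
s=r.get_state(); T=Twt(s); print(T.round(4), s["opening"], s["contact_force"].round(2))
p,d=eyes.snapshot("wrist"); cv2.imwrite("pics/w6.png",p)
for P in [(.477,-.2477,.028),(.5188,-.2532,.028)]: print(w2wpx(P,T).round(1)/.64)
cv2.imwrite("pics/w6b.png",cv2.resize(p,(800,600),interpolation=cv2.INTER_CUBIC))
E
```

```text
[[-8.000e-04  1.301e-01  9.915e-01  4.752e-01]
 [ 1.300e-03  9.915e-01 -1.300e-01 -2.471e-01]
 [-1.000e+00  1.200e-03 -1.000e-03  2.868e-01]
 [ 0.000e+00  0.000e+00  0.000e+00  1.000e+00]] 0.597587247044796 [ 0.14 -0.07 -0.69]
[394.84375 307.1875 ]
[394.84375 376.25   ]
```

View pics/w6b.png

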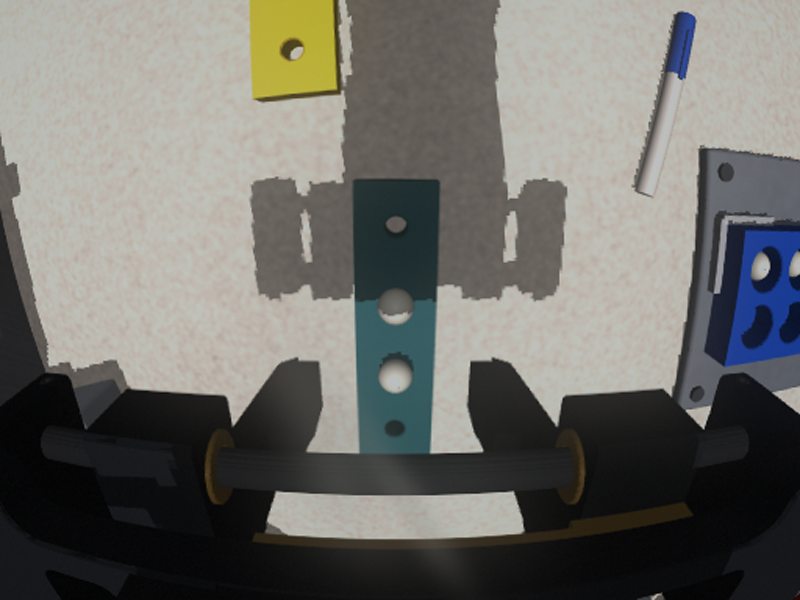

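{"op": "carry_out", "data": {"targets": "0.6 37 0 1.5 0;0.6 37 0 0 0;0.6 15 0 0 0;0.6 8 0 0 0;0.6 0 0 0 0;0 0 0 0 0;0 0 0 0 0;0 0 0 0 0;0 0 0 0 0;0 0 0 0 0;0 0 0 0 0;0 0 0 0 0;0 -10 0 0 0;0 -30 0 0 0;0 -30 0 0 0;0 -30 0 0 0;0 0 0 0 0;0 0 0 0 0"}}

```text
clock: 8.62
tool_pos: [0.4772, -0.2487, 0.2921]
eef_rot: [0.046, 0.704, -0.047, 0.707]
contact_force: [-0.4, 0.4, -0.2]
opening: 0.213
```

```bash
python3 - <<'E'
from h import *
s=r.get_state(); T=Twt(s); print(T.round(4), s["opening"], s["contact_force"].round(2))
E
```

```text
[[ 0.0032  0.1313  0.9913  0.4772]
 [-0.0018  0.9913 -0.1313 -0.2487]
 [-1.     -0.0013  0.0034  0.2921]
 [ 0.      0.      0.      1.    ]] 0.21261084431556054 [-0.38  0.41 -0.25]
```

{"op": "carry_out", "data": {"targets": "0 0 35 1.5 0;0 0 35 1.5 0;0 0 35 1.5 0;0 0 35 1.5 0;0 0 35 1.5 0;0 0 35 1.5 0;0 0 35 1.5 0;0 0 0 0 0;0 0 0 0 0;0 0 0 0 0"}}

```text
clock: 9.45
tool_pos: [0.5187, -0.0073, 0.2893]
eef_rot: [0.046, 0.706, -0.047, 0.705]
contact_force: [0.2, -0.3, -0.7]
opening: 0.207
```

```bash
python3 - <<'E'
from h import *
s=r.get_state(); T=Twt(s); print(T.round(4), s["opening"], s["contact_force"].round(2))
p,d=eyes.snapshot("wrist"); cv2.imwrite("pics/w7.png",p)
for P in [(.520,-.0065,.038),(.523,.034,.038)]: print(w2wpx(P,T).round(1)/.64)
cv2.imwrite("pics/w7b.png",cv2.resize(p,(800,600),interpolation=cv2.INTER_CUBIC))
E
```

```text
[[-0.0026  0.1306  0.9914  0.5187]
 [-0.0014  0.9914 -0.1306 -0.0073]
 [-1.     -0.0017 -0.0024  0.2893]
 [ 0.      0.      0.      1.    ]] 0.2066302153617474 [ 0.25 -0.33 -0.7 ]
[398.75 311.25]
[474.53125 307.03125]
```

View pics/w7b.png

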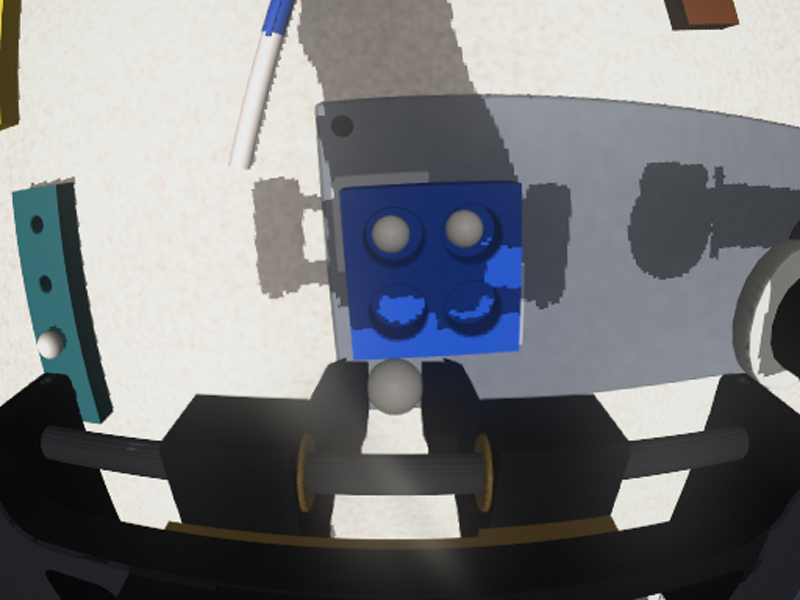

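{"op": "carry_out", "data": {"targets": "0 29 0.8 1 0;0 29 0 0 0;0 17 0 0 0;0 8 0 0 0;0 0 0 0 0;0 0 0 0 0;0 0 0 0 0"}}

```text
clock: 10.08
tool_pos: [0.5207, -0.0066, 0.2079]
eef_rot: [0.047, 0.705, -0.047, 0.706]
contact_force: [1.2, 0.9, 0.6]
opening: 0.213
```

```bash
python3 - <<'E'
from h import *
s=r.get_state(); T=Twt(s); print(T.round(4), s["opening"], s["contact_force"].round(2))
E
```

```text
[[ 1.100e-03  1.318e-01  9.913e-01  5.207e-01]
 [-1.000e-04  9.913e-01 -1.318e-01 -6.600e-03]
 [-1.000e+00  0.000e+00  1.100e-03  2.079e-01]
 [ 0.000e+00  0.000e+00  0.000e+00  1.000e+00]] 0.2128918154598918 [1.16 0.93 0.61]
```

{"op": "carry_out", "data": {"targets": "0.5 0 0 0 0;0.5 0 0 0 0;0.5 0 0 0 0;0.6 0 0 0 0;0.6 -10 0 0 0;0.6 -35 0 0 0;0.6 -35 0 0 0;0.6 0 -35 4.2 0;0.6 0 -35 4.2 0;0.6 0 -35 4.2 0;0.6 0 -35 4.2 0;0.6 0 -35 4.2 0;0.6 0 -35 4.2 0;0.6 0 -34.5 4.2 0;0.6 0 0 0 0;0.6 0 0 0 0;0.6 0 0 0 0"}}

```text
clock: 11.5
tool_pos: [0.5176, -0.2514, 0.2877]
eef_rot: [0.046, 0.706, -0.046, 0.706]
contact_force: [0.6, -0.4, 0.4]
opening: 0.6
```

```bash
python3 - <<'E'
from h import *
s=r.get_state(); T=Twt(s); print(T.round(4), s["opening"], s["contact_force"].round(2))
p,d=eyes.snapshot("wrist"); cv2.imwrite("pics/w8.png",p)
for P in [(.5175,-.2525,.028)]: print(w2wpx(P,T).round(1)/.64)
cv2.imwrite("pics/w8b.png",cv2.resize(p,(800,600),interpolation=cv2.INTER_CUBIC))
E
```

```text
[[ 3.000e-04  1.302e-01  9.915e-01  5.176e-01]
 [ 9.000e-04  9.915e-01 -1.302e-01 -2.514e-01]
 [-1.000e+00  1.000e-03  2.000e-04  2.877e-01]
 [ 0.000e+00  0.000e+00  0.000e+00  1.000e+00]] 0.5999395526196256 [ 0.57 -0.38  0.35]
[393.59375 303.125  ]
```

View pics/w8b.png

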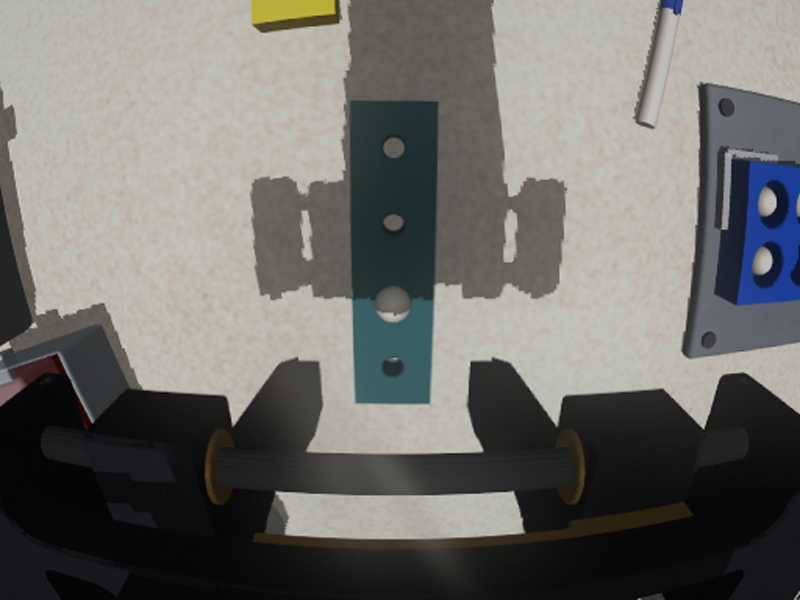

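{"op": "carry_out", "data": {"targets": "0.6 37 -1 0 0;0.6 37 0 0 0;0.6 15 0 0 0;0.6 9 0 0 0;0.6 0 0 0 0;0 0 0 0 0;0 0 0 0 0;0 0 0 0 0;0 0 0 0 0;0 0 0 0 0;0 0 0 0 0;0 0 0 0 0;0 -10 0 0 0;0 -30 0 0 0;0 -30 0 0 0;0 -30 0 0 0;0 0 0 0 0;0 0 0 0 0"}}

```text
clock: 13.05
tool_pos: [0.5179, -0.2535, 0.2912]
eef_rot: [0.046, 0.704, -0.047, 0.707]
contact_force: [0.0, 0.9, -0.2]
opening: 0.211
```

```bash
python3 - <<'E'
from h import *
s=r.get_state(); T=Twt(s); print(T.round(4), s["opening"], s["contact_force"].round(2),s["q"].round(2))
E
```

```text
[[ 0.0034  0.1309  0.9914  0.5179]
 [-0.0015  0.9914 -0.1309 -0.2535]
 [-1.     -0.0011  0.0036  0.2912]
 [ 0.      0.      0.      1.    ]] 0.21074513168469167 [ 0.04  0.94 -0.17] [ 0.53  0.79 -0.27  1.81  0.36  0.58  1.48]
```

{"op": "carry_out", "data": {"targets": "0 0 0 0 0.12;0 0 0 0 0.12;0 0 0 0 0.12;0 0 0 0 0.12;0 0 0 0 0.12;0 0 0 0 0.12;0 0 0 0 0.12;0 0 0 0 0.12;0 0 0 0 0.12;0 0 0 0 0.12;0 0 0 0 0.12;0 0 0 0 0.12;0 0 0 0 0.075;0 0 0 0 0;0 0 0 0 0"}}

```text
clock: 14.3
tool_pos: [0.5171, -0.2528, 0.2882]
eef_rot: [-0.517, -0.482, 0.518, -0.481]
contact_force: [-0.3, -0.8, 0.3]
opening: 0.208
```

```bash
python3 - <<'E'
from h import *
s=r.get_state(); T=Twt(s); print(T.round(4), s["opening"], s["contact_force"].round(2),s["q"].round(2))
print((T[:3,:3].T@(np.array([.523,.034,.2895])-T[:3,3])).round(4), np.arctan2(T[1,1],T[0,1]))
E
```

```text
[[-2.400e-03  9.974e-01 -7.250e-02  5.171e-01]
 [ 4.000e-04 -7.250e-02 -9.974e-01 -2.528e-01]
 [-1.000e+00 -2.400e-03 -2.000e-04  2.882e-01]
 [ 0.000e+00  0.000e+00  0.000e+00  1.000e+00]] 0.20773566244628663 [-0.28 -0.77  0.3 ] [ 0.3   0.79  0.13  1.83 -0.18  0.54  0.47]
[-0.0012 -0.0149 -0.2865] -0.07256367630181382
```

{"op": "carry_out", "data": {"targets": "0 0 0 0 0.11;0 0 0 0 0.11;0 0 0 0 0.11;0 0 0 0 0.11;0 0 0 0 0.11;0 0 -20 -29.5 0;0 0 -20 -29.5 0;0 0 -20 -29.5 0;0 0 -20 -29.5 0;0 0 -20 -29.5 0;0 0 -20 -29.5 0;0 0 -20 -29.5 0;0 0 -20 -29.5 0;0 0 0 0 0;0 0 0 0 0;0 0 0 0 0"}}

```text
clock: 15.63
tool_pos: [0.5257, 0.0312, 0.289]
eef_rot: [-0.629, -0.322, 0.63, -0.323]
contact_force: [-0.4, -0.6, 0.1]
opening: 0.21
```

```bash
python3 - <<'E'
from h import *
s=r.get_state(); T=Twt(s); print(T.round(4), s["opening"], s["contact_force"].round(2),s["q"].round(2))
p,d=eyes.snapshot("wrist"); cv2.imwrite("pics/w9.png",p)
print((T[:3,:3].T@(np.array([.523,.0335,.2065])-T[:3,3])).round(4))
for P in [(.523,.034,.038),(.520,-.0065,.038),(.4805,-.004,.038)]: print(w2wpx(P,T).round(1)/.64)
cv2.imwrite("pics/w9b.png",cv2.resize(p,(800,600),interpolation=cv2.INTER_CUBIC))
E
```

```text
[[-5.000e-04  8.115e-01 -5.843e-01  5.257e-01]
 [-1.000e-03 -5.843e-01 -8.115e-01  3.120e-02]
 [-1.000e+00  2.000e-04  1.100e-03  2.890e-01]
 [ 0.000e+00  0.000e+00  0.000e+00  1.000e+00]] 0.20962420891759928 [-0.35 -0.57  0.06] [-0.34  0.77  0.32  1.98 -0.51  0.47 -0.26]
[ 0.0825 -0.0035 -0.0003]
[387.5 302.5]
[426.09375 361.875  ]
[366.5625 395.    ]
```

View pics/w9b.png

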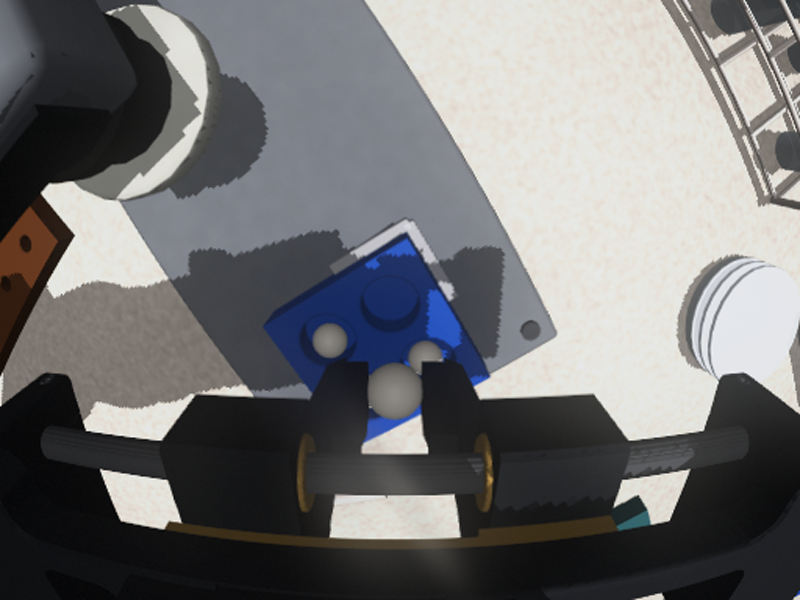

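{"op": "carry_out", "data": {"targets": "0 29 -2.5 0 0;0 29 0 0 0;0 17 0 0 0;0 7 0 0 0;0 0 0 0 0;0 0 0 0 0;0 0 0 0 0"}}

```text
clock: 16.27
tool_pos: [0.5243, 0.0326, 0.2082]
eef_rot: [0.63, 0.321, -0.629, 0.322]
contact_force: [0.5, 0.2, -0.2]
opening: 0.214
```

```bash
python3 - <<'E'
from h import *
s=r.get_state(); T=Twt(s); print(T.round(4), s["opening"], s["contact_force"].round(2))
E
```

```text
[[ 1.800e-03  8.104e-01 -5.859e-01  5.243e-01]
 [-3.000e-04 -5.859e-01 -8.104e-01  3.260e-02]
 [-1.000e+00  1.600e-03 -8.000e-04  2.082e-01]
 [ 0.000e+00  0.000e+00  0.000e+00  1.000e+00]] 0.21366979667819685 [ 0.47  0.17 -0.21]
```

{"op": "carry_out", "data": {"targets": "0.4 0 0 0 0;0.4 0 0 0 0;0.4 0 0 0 0;0.4 0 0 0 0;0.4 -10 0 0 0;0.6 -35 0 0 0;0.6 -35 0 0 0;0.6 -30 0 0 0;0.6 0 0 0 0;0.6 0 0 0 0"}}

```text
clock: 17.1
tool_pos: [0.5243, 0.0336, 0.3193]
eef_rot: [0.631, 0.322, -0.628, 0.323]
contact_force: [-0.3, -0.5, -0.5]
opening: 0.602
```

```bash
python3 - <<'E'
from h import *
s=r.get_state(); T=Twt(s); print(T.round(4), s["opening"], s["contact_force"].round(2))
p,d=eyes.snapshot("wrist"); cv2.imwrite("pics/w10.png",p)
cv2.imwrite("pics/w10b.png",cv2.resize(p,(800,600),interpolation=cv2.INTER_CUBIC))
p,d=eyes.snapshot("scene"); cv2.imwrite("pics/s10.png",cv2.resize(p[90:270,220:460],(800,600),interpolation=cv2.INTER_CUBIC))
E
```

```text
[[ 4.200e-03  8.112e-01 -5.848e-01  5.243e-01]
 [ 6.000e-04 -5.848e-01 -8.112e-01  3.360e-02]
 [-1.000e+00  3.000e-03 -2.900e-03  3.193e-01]
 [ 0.000e+00  0.000e+00  0.000e+00  1.000e+00]] 0.6023967851108241 [-0.27 -0.55 -0.49]
```

View pics/w10b.png

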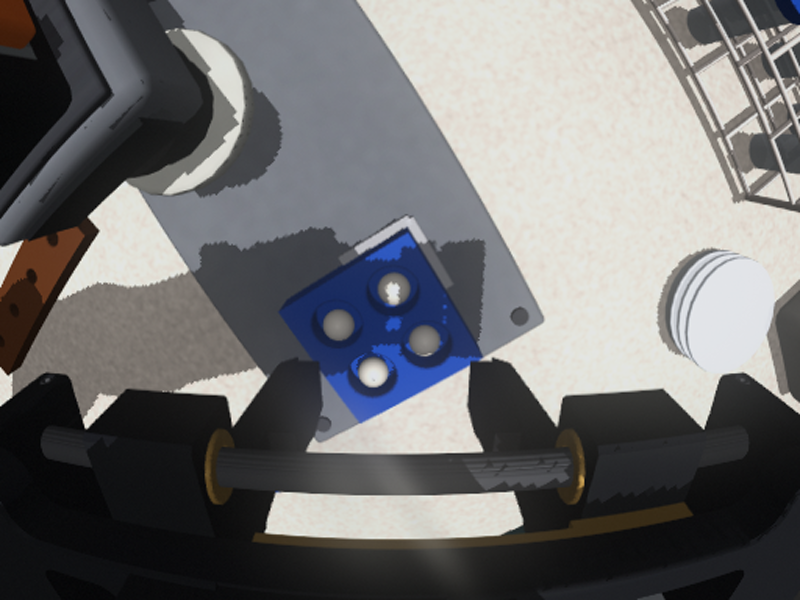

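View pics/s10.png

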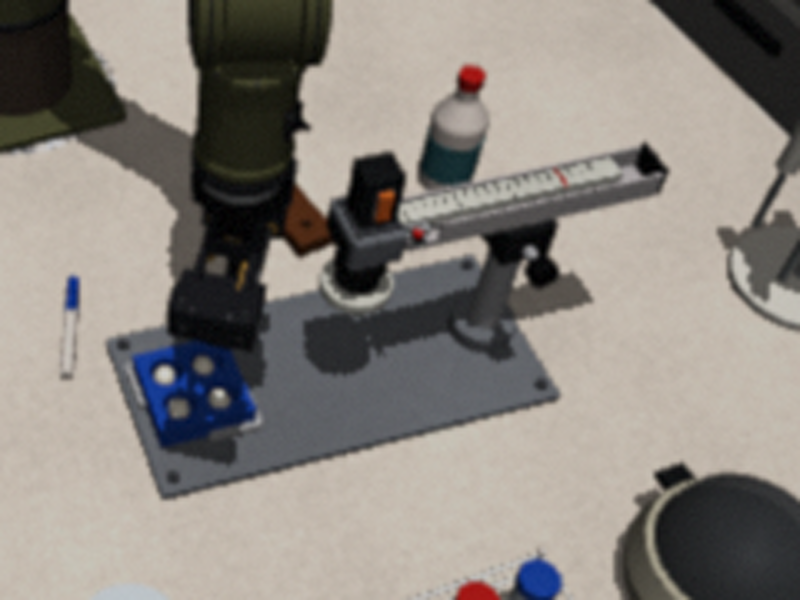

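{"op": "carry_out", "data": {"targets": "1 -30 0 0 0;1 -30 0 0 0;1 -30 0 0 0;1 -30 0 0 -0.11;1 -20 0 0 -0.11;1 0 0 0 -0.11;1 0 0 0 -0.11;1 0 0 0 -0.11;1 0 -5.3 -32 0;1 0 -5.3 -32 0;1 0 -5.3 -32 0;1 0 -5.3 -32 0;1 0 0 0 0;1 0 0 0 0;1 0 0 0 0"}}

```text
clock: 18.45
tool_pos: [0.5121, 0.162, 0.4561]
eef_rot: [-0.517, -0.481, 0.519, -0.481]
contact_force: [-0.1, -0.1, 0.5]
opening: 1.002
```

```bash
python3 - <<'E'
from h import *
s=r.get_state(); T=Twt(s); print(T.round(4), s["opening"], s["contact_force"].round(2),s["q"].round(2))
p,d=eyes.snapshot("wrist"); cv2.imwrite("pics/w11.png",p); np.save("pics/w11T.npy",T)
cv2.imwrite("pics/w11b.png",cv2.resize(p,(800,600),interpolation=cv2.INTER_CUBIC))
c,s_=np.cos(-.0755),np.sin(-.0755); O=np.array([.5103,.1247])
W=lambda x,y,z:[O[0]+c*x-s_*y,O[1]+s_*x+c*y,z]
for n,P in dict(g1=W(-.017,.022,.274),g2=W(.017,.022,.274),g3=W(.017,.058,.274),g4=W(-.017,.058,.274),but=W(.022,.04,.246),idx=W(0,.072,.208)).items(): print(n,w2wpx(P,T).round(1)/.64)
E
```

```text
[[-0.0022  0.9972 -0.0752  0.5121]
 [-0.0016 -0.0752 -0.9972  0.162 ]
 [-1.     -0.0021  0.0018  0.4561]
 [ 0.      0.      0.      1.    ]] 1.001591407906215 [-0.12 -0.14  0.54] [-0.62  0.53  0.37  1.78 -0.24  0.88 -0.21]
g1 [357.8125  394.21875]
g2 [442.34375 394.21875]
g3 [446.09375 310.     ]
g4 [355.      309.84375]
but [449.21875 327.5    ]
idx [399.21875 240.3125 ]
```

View pics/w11b.png

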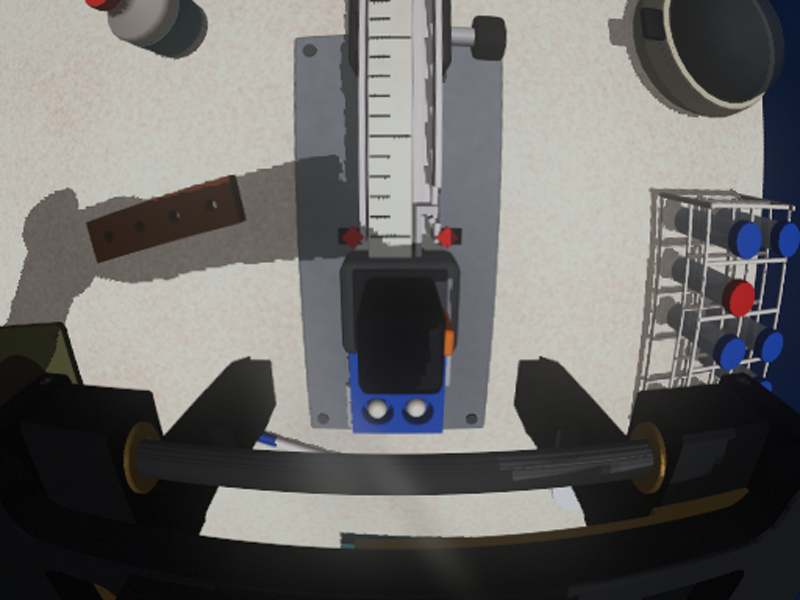

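{"op": "carry_out", "data": {"targets": "1 20 1 -2.7 0;1 20 0 0 0;1 15 0 0 0;1 8 0 0 0;1 0 0 0 0;1 0 0 0 0;1 0 0 0 0"}}

```text
clock: 19.08
tool_pos: [0.514, 0.1647, 0.395]
eef_rot: [0.519, 0.48, -0.518, 0.481]
contact_force: [0.7, 0.9, -0.0]
opening: 1.0
```

```bash
python3 - <<'E'
from h import *
s=r.get_state(); T=Twt(s); print(T.round(4), s["opening"], s["contact_force"].round(2),s["q"].round(2))
p,d=eyes.snapshot("wrist"); cv2.imwrite("pics/w12.png",p)
cv2.imwrite("pics/w12b.png",cv2.resize(p,(800,600),interpolation=cv2.INTER_CUBIC))
p,d=eyes.snapshot("scene"); cv2.imwrite("pics/s12.png",cv2.resize(p[90:240,260:460],(800,600),interpolation=cv2.INTER_CUBIC))
E
```

```text
[[ 1.600e-03  9.971e-01 -7.610e-02  5.140e-01]
 [ 3.000e-04 -7.610e-02 -9.971e-01  1.647e-01]
 [-1.000e+00  1.500e-03 -5.000e-04  3.950e-01]
 [ 0.000e+00  0.000e+00  0.000e+00  1.000e+00]] 0.9995464914877431 [ 0.68  0.87 -0.03] [-0.6   0.61  0.33  1.85 -0.29  0.72 -0.18]
```

View pics/w12b.png

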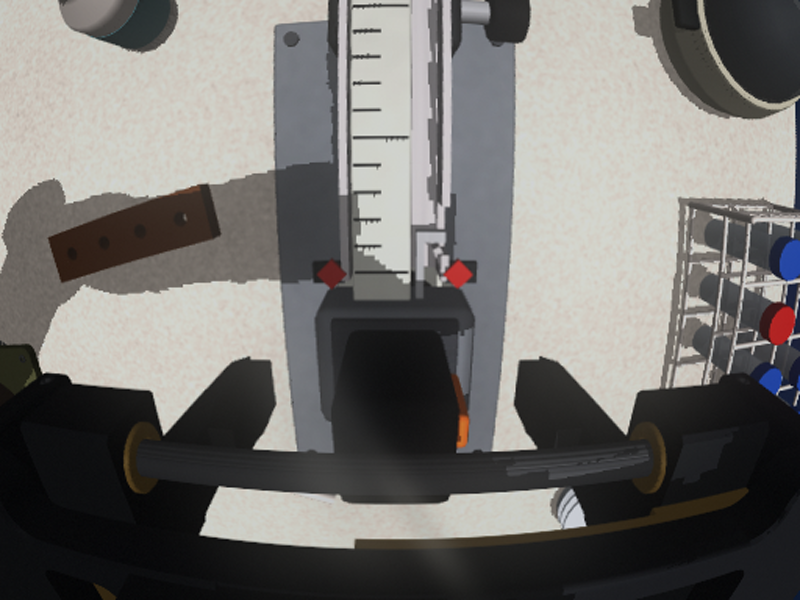

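View pics/s12.png

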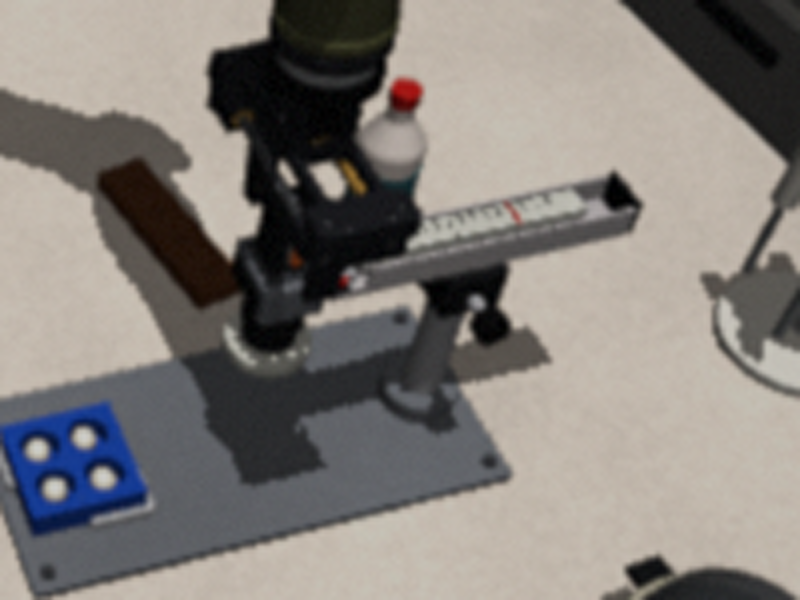

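{"op": "carry_out", "data": {"targets": "0 0 0 0 0;0 0 0 0 0;0 0 0 0 0;0 0 0 0 0;0 0 0 0 0;0 0 0 0 0;0 0 0 0 0;0 0 0 0 0;0 0 0 0 0;0 0 0 0 0;0 0 0 0 0;0 0 0 0 0", "force": 25}}

```text
clock: 20.18
tool_pos: [0.5141, 0.1652, 0.3943]
eef_rot: [0.519, 0.48, -0.518, 0.481]
contact_force: [4.1, -0.6, -4.1]
opening: 0.385
```

```bash
python3 - <<'E'
from h import *
s=r.get_state(); T=Twt(s); print(T.round(4), s["opening"], s["opening"]*88,s["contact_force"].round(2))
p,d=eyes.snapshot("wrist"); cv2.imwrite("pics/w13.png",p)
cv2.imwrite("pics/w13b.png",cv2.resize(p,(800,600),interpolation=cv2.INTER_CUBIC))
E
```

```text
[[ 1.800e-03  9.972e-01 -7.510e-02  5.141e-01]
 [ 1.000e-04 -7.510e-02 -9.972e-01  1.652e-01]
 [-1.000e+00  1.800e-03 -2.000e-04  3.943e-01]
 [ 0.000e+00  0.000e+00  0.000e+00  1.000e+00]] 0.3854423330626383 33.91892530951217 [ 4.06 -0.56 -4.1 ]
```

View pics/w13b.png

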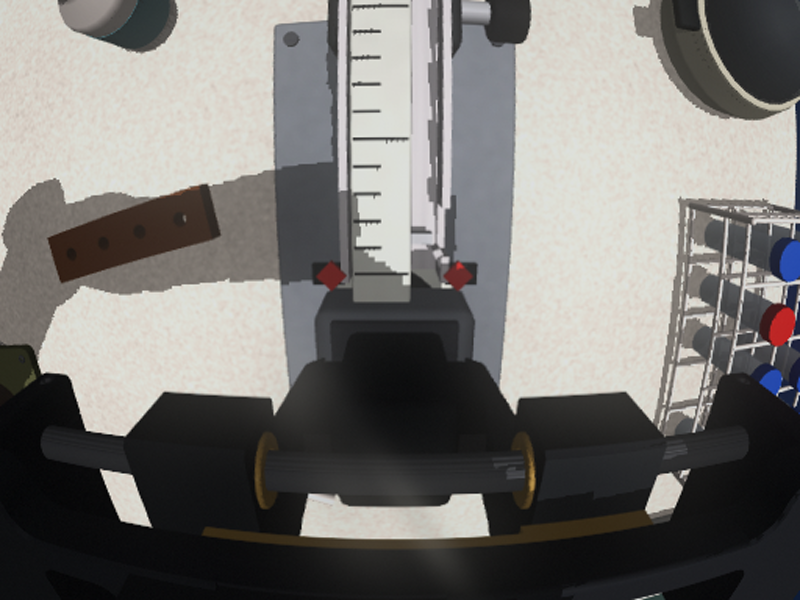

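{"op": "carry_out", "data": {"targets": "0 0 0 4 0;0 0 0 8 0;0 0 0 10 0;0 0 0 12 0;0 0 0 12 0;0 0 0 12 0;0 0 0 12 0;0 0 0 12 0;0 0 0 12 0;0 0 0 12 0;0 0 0 12 0;0 0 0 12 0;0 0 0 10 0;0 0 0 6 0;0 0 0 0 0;0 0 0 0 0;0 0 0 0 0;0 0 0 0 0"}}

```text
clock: 21.73
tool_pos: [0.5032, 0.0208, 0.3943]
eef_rot: [0.519, 0.481, -0.517, 0.481]
contact_force: [4.6, 2.1, -3.6]
opening: 0.381
```

```bash
python3 - <<'E'
from h import *
s=r.get_state(); T=Twt(s); print(T.round(4), s["opening"], s["opening"]*88,s["contact_force"].round(2),s["q"].round(2))
p,d=eyes.snapshot("wrist"); cv2.imwrite("pics/w14.png",p); np.save("pics/w14T.npy",T)
cv2.imwrite("pics/w14b.png",cv2.resize(p,(800,600),interpolation=cv2.INTER_CUBIC))
P0=np.array([.5141,.1652,.3943]); print(T[:3,:3].T@(T[:3,3]-P0))
E
```

```text
[[ 0.0016  0.9973 -0.0738  0.5032]
 [ 0.0017 -0.0738 -0.9973  0.0208]
 [-1.      0.0014 -0.0018  0.3943]
 [ 0.      0.      0.      1.    ]] 0.380841147804964 33.51402100683683 [ 4.55  2.11 -3.64] [-0.32  0.57  0.3   1.95 -0.26  0.66  0.07]
[-0.00024325 -0.0002539   0.14479849]
```

View pics/w14b.png

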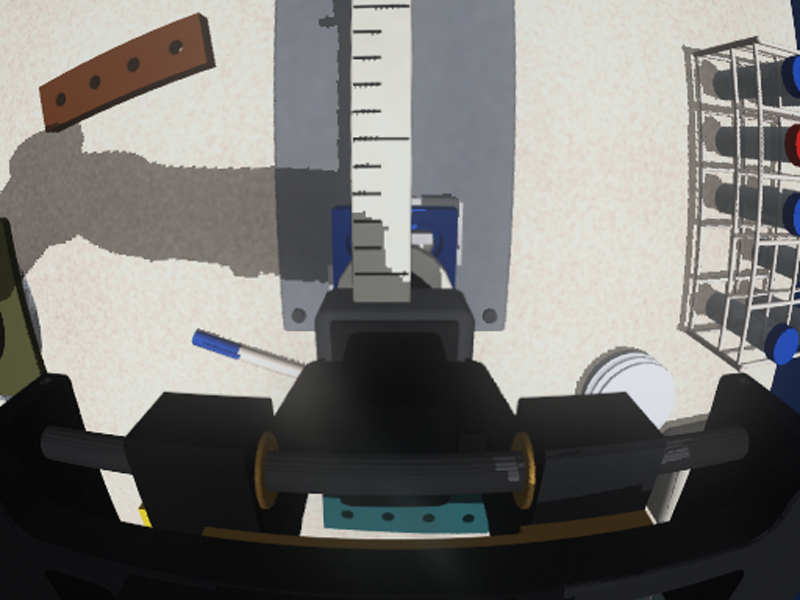

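{"op": "carry_out", "data": {"targets": "0 0 0 3 0;0 0 0 2 0;0 0 0 0 0;0 0 0 0 0;0 0 0 0 0;0 0 0 0 0;0 0 0 0 0;0 0 0 0 0"}}

```text
clock: 22.45
tool_pos: [0.5028, 0.0159, 0.3943]
eef_rot: [0.519, 0.481, -0.517, 0.481]
contact_force: [4.0, 2.1, -3.4]
opening: 0.386
```

```bash
python3 - <<'E'
from h import *
s=r.get_state(); T=Twt(s); print(T.round(4), s["opening"]*88,s["contact_force"].round(2),s["qd"].round(4))
P0=np.array([.5141,.1652,.3943]); print(T[:3,:3].T@(T[:3,3]-P0))
p,d=eyes.snapshot("scene"); cv2.imwrite("pics/s15.png",p)
cv2.imwrite("pics/s15b.png",cv2.resize(p[90:240,240:440],(800,600),interpolation=cv2.INTER_CUBIC))
p,d=eyes.snapshot("top"); cv2.imwrite("pics/t15.png",p)
cv2.imwrite("pics/t15b.png",cv2.resize(p[150:250,140:274],(800,597),interpolation=cv2.INTER_CUBIC))
E
```

```text
[[ 0.0016  0.9973 -0.0738  0.5028]
 [ 0.0017 -0.0738 -0.9973  0.0159]
 [-1.      0.0015 -0.0018  0.3943]
 [ 0.      0.      0.      1.    ]] 34.00594953763864 [ 4.    2.08 -3.36] [ 0.0013 -0.0009  0.0001 -0.0003 -0.0018  0.0001  0.0019]
[-0.00025143 -0.00026985  0.14973153]
```

View pics/s15b.png

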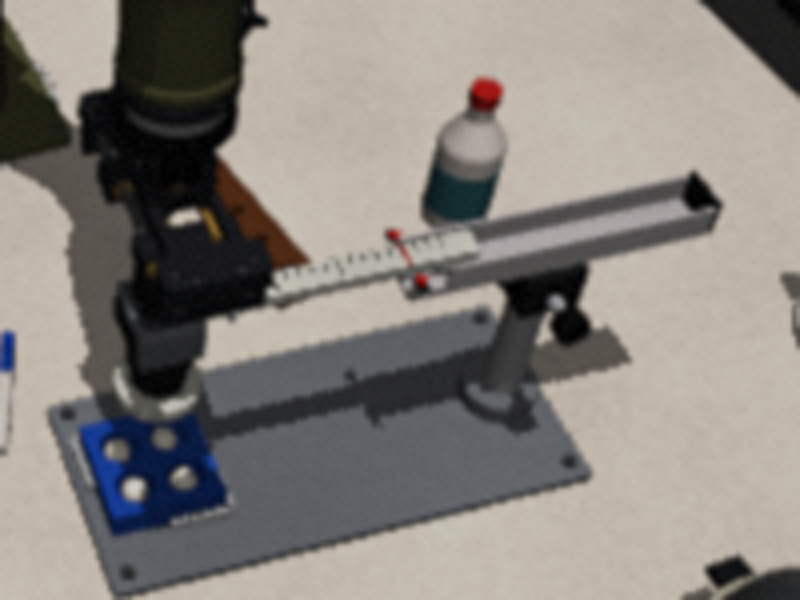

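View pics/t15b.png

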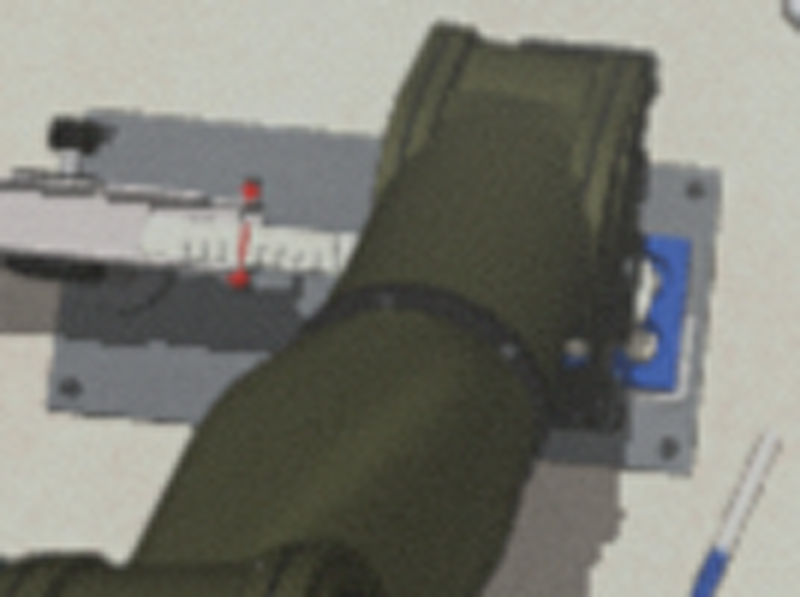

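{"op": "carry_out", "data": {"targets": "0 0 0 0 0;0 0 0 0 0;0 0 0 0 0;0 0 0 0 0;0 0 0 0 0;0 0 0 0 0;0 0 0 0 0;0 0 0 0 0"}}

```text
clock: 23.22
tool_pos: [0.5028, 0.0159, 0.3943]
eef_rot: [0.519, 0.481, -0.517, 0.481]
contact_force: [4.2, 1.9, -4.3]
opening: 0.382
```

```bash
python3 - <<'E'
from h import *
s=r.get_state(); T=Twt(s); print(s["tool_pos"].round(4), s["opening"]*88,s["contact_force"].round(2),np.abs(s["qd"]).max().round(4),s["clock"])
P0=np.array([.5141,.1652,.3943]); d=T[:3,:3].T@(T[:3,3]-P0); print(d)
if abs(d[2]-.15)<.002: print(r.finish_job())
E
```

```text
[0.5028 0.0159 0.3943] 33.62963820222989 [ 4.21  1.94 -4.26] 0.0019 23.2167
[-0.00025045 -0.00027191  0.14971484]
the job is handed in; nothing more can be done
None
```

I put the three rack balls into wells 3, 4 and 2. I then squeezed the grip at home with 25 N, drew the boom out and handed the job in at 23.2 s, still holding it. The simulator gives no verdict, so the result rests on my own checks.

- **Balls:** the scene picture at the drawn-out pose shows one ball in each of the four wells.
- **Lock button:** the pads closed to about 34 mm, which is the flush width, at home and again at the end. I had no direct reading of the button or of the finger contact force.
- **Boom:** the tool travelled 149.7 mm, and the scale showed no slip in the grip when I checked at 145 mm. In the top picture the red line stands within about 1 mm of the line between the arrows. The arm was at rest when I handed in.
- **Bystanders:** the arm made no contact with them that I noticed. I did not measure their positions again at the end.

No check failed. The "white" rack and base plate look teal and grey in the pictures; I took the teal rack as the one meant because it held the balls and was neither brown nor yellow.

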